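Unpin the clay extruder's gate and take out the die for washing

TASK

Take the die out of the clay extruder so it can be washed: draw the orange-headed clevis pin up out of the gate lugs and hang it by its collar, right home, in the notch of the steel rest on the side of the barrel. Once the pin hangs there, let go, swing the red gate (it has a black handle) wide open, lift the aluminium die up out of it and put it down in the ochre bowl. Drop neither pin nor die, keep the bowl standing where it is, leave the other things on the bench alone, and finish with the gate wide open and the pin still hanging in its notch.

Things in the scene. Friction and masses are not known exactly. Their poses are not given: they have to be found in the camera images.
- extruder: Bench clay extruder, bolted down: green base plate 410 x 120 x 10 mm, grey barrel 72 mm in diameter along its x axis, barrel axis 83 mm and barrel top 119 mm above the bench. Origin on the bench under the barrel's mouth; x points from the mouth back along the barrel, y to the side with the clevis pin and its rest, z up. Square mouth flange 90 mm wide, top at 128 mm.
- pin_bore (a point): Top mouth of the clevis bore the pin starts in, 106 mm above the bench, at extruder x = -14, y = 60 mm. Bore 14 mm wide through three lugs, 30 x 30 mm in plan: two fixed to the flange (94 to 106 and 56 to 70 mm high) and the gate's own between them (74 to 90 mm). Axes as the extruder's.
- pin: Loose steel clevis pin, about 90 g, upright, round about its z. Origin at the underside of its collar, which rests on the upper lug at the start. Below: shank 12 mm thick, 56 mm long, tapered tip. Above: collar 28 mm across, 6 mm thick; neck 14 mm; orange head 20 mm across from 14 to 50 mm above the origin. It locks the gate and lifts loosely straight up.
- pin_tip (a point): Lower end of the pin's shank, 56 mm below the pin's origin.
- notch (a point): Seat of the pin rest: where the parked pin's origin belongs, on the top (92 mm high) of a level steel plate, 8 mm thick, 50 mm wide, on the barrel's side at extruder x = 100, y = 70 mm. The notch is 17 mm wide, open towards extruder +y: it runs from the outer edge, 20 mm beyond this point, to its closed end 9 mm behind. Free beneath down to the base plate. Axes as the extruder's.
- gate (a joint): Angle (rad) of the red die gate about its upright hinge: 0 shut, growing anticlockwise seen from above as the free edge swings away from the mouth; 1.57 is a right angle, stop at 1.9, wide open means past 1.2. It stays where it is left (friction about 0.06 N m). Locked while the pin is in.
- gate_hinge (a point): Point on the gate's upright hinge line, 125 mm above the bench, at extruder x = -14, y = -58 mm. It does not move.
- gate_handle (a point): Top centre of the gate's black upright round handle, 15 mm across, 72 to 125 mm above the bench, on a level 12 mm bar at 78 mm height. It swings with the gate on a circle of 114 mm about the hinge line; with the gate shut it stands 62 mm in front of and 96 mm along from the hinge.
- die: Loose aluminium die, about 110 g: plate 64 x 64 x 10 mm with a 24 mm square hole, and above it a tab 26 mm wide, 40 mm tall, 10 mm thick. Origin at the middle of its bottom edge; x through the thickness, y along the width, z up. It stands in the gate's channel (about 1.5 mm play, open at the top, bottom at 51 mm, top at 115 mm above the bench) and swings with it; free when raised 64 mm.
- die_tab (a point): Top of the die's tab, 104 mm above the die's bottom edge. While the gate is shut two small keepers on the flange, 118 to 127 mm above the bench either side of the tab, hold the die down by its shoulders.
- die_middle (a point): Centre of the die's square plate, 32 mm above its bottom edge.
- bowl: Loose glazed ochre bowl, 174 mm across the rim, 64 mm high, wall 6 mm, about 0.6 kg. Origin at the centre of its underside, z up; flat inner floor about 80 mm across, 10 mm above the bench.
- jug: Bystander: blue plastic jug, 200 mm high, 112 mm across, handle on its +y side. Origin at the centre of its underside.
- glaze_jar: Bystander: grey-green jar with white cap, 76 mm across, 110 mm high. Origin at the centre of its underside.
- rib: Bystander: small wooden rib lying flat, 88 x 64 x 8 mm. Origin at the centre of its underside.
- scraper: Bystander: steel scraper with dark wooden handle lying flat, 165 mm long, 50 mm wide, 14 mm high, blade towards its +x. Origin on the underside, 12 mm from the middle towards the handle.
- brush: Bystander: brush lying flat, 190 mm long. Origin at its underside near the middle.
- spare_die_a: Bystander: spare aluminium die with slots, same outline as the die, lying flat (104 x 64 x 10 mm). Origin at the middle of its underside.
- spare_die_b: Bystander: spare brass die with slots, same outline, lying flat (104 x 64 x 10 mm). Origin at the middle of its underside.

How it is judged (in metres and radians):
On the way, in this order (a step that is already met when the one before it is completed fails the run):
1. the pin is drawn out of the lugs with the gate still shut (z of pin_tip in the frame of extruder above 0.108 m and value of joint gate below 0.15 rad), for 0.05 s.
2. the pin hangs by its collar in the notch, let go (horizontal distance between pin and notch below 0.009 m and z of pin in the frame of notch between -0.005 and 0.005 m and angle between pin's own z axis and vertical below 0.2 rad and contact force between pin and the fingers below 0.3 N), for 0.3 s.
3. the gate is swung wide open with the die in it (value of joint gate above 1.2 rad and height (world z) of die below 0.07 m), for 0.2 s.
4. the die is lifted clear of the gate's channel (height (world z) of die above 0.118 m), for 0.05 s.
At the end, for the whole second after the job is handed in: Die at rest in the bowl (plate centre within 65 mm of its centre, under 62 mm high); bowl upright, within 50 mm of its start; pin hanging upright in the notch (within 9 mm of the seat, 5 mm in height), released; gate open past 1.2 rad; all else within 30 mm of its start (horizontal distance between die_middle and bowl below 0.065 m and z of die_middle in the frame of bowl below 0.062 m and contact force between die and bowl above 0.2 N and linear speed of die below 0.02 m/s and distance of bowl from where it was at the start of the episode below 0.05 m and angle between bowl's own z axis and vertical below 0.1 rad and horizontal distance between pin and notch below 0.009 m and z of pin in the frame of notch between -0.005 and 0.005 m and angle between pin's own z axis and vertical below 0.2 rad and linear speed of pin below 0.05 m/s and value of joint gate above 1.2 rad); the robot touches nothing.
It fails at once if the die is dropped or flung (faster than 0.9 m/s) (linear speed of die above 0.9 m/s).
It fails at once if the pin is dropped or flung (faster than 0.9 m/s) (linear speed of pin above 0.9 m/s).
It fails at once if the bowl is tipped (angle between bowl's own z axis and vertical above 0.35 rad).
It fails at once if something else on the bench is moved by more than 30 mm (distance of any of jug, glaze_jar, rib, scraper, brush, spare_die_a, spare_die_b from where it was at the start of the episode above 0.03 m).
It also fails if it takes over 61 s, if anything falls off the work surface, if the arm or the gripper's body presses on something with over 40 N, if the wrist force passes 120 N, or if a joint passes its speed limit or range.

ROBOT

A 6-joint arm with a two-finger parallel gripper is mounted at the origin on the work surface. World frame = base frame: x ahead of the robot, y to its left, z up, the work surface at z = 0. Lengths are in m, angles in degrees, forces in N, time in s.
With the tool pointing down it reaches from about 0.35 to 0.875 m from the base axis. Payload 4.2 kg.
Tool frame: the origin (TCP) lies on the centre line of the jaws, within the pads' length; the fingertips stand 25 mm ahead of it and the grasp point (between the pads) lies 6 mm ahead of it; z points along the fingers, y is the line along which they close (so a half turn about z gives the same grasp; the last joint's range is limited). The gripper opens to 87 mm and grips with 3 to 60 N. Pads are 19 mm wide; open, the fingers measure 117 mm over their backs; the gripper's body (75 mm by 190 mm) begins 51 mm behind the grasp point.
Start: joints at [-58.923, 22.042, 0.453, 0, -68.411, -14.817], TCP at [0.175, -0.6, 0.248] pointing down, gripper open.
Joint ranges: [-179.83, 179.83], [-69.29, 118.12], [-61.27, 80.66], [-181.25, 117.63], [-171.15, -9.14], [-177.46, 177.46]. Speed limits (degrees/s): [159.86, 159.86, 180, 180, 180, 180].

INTERFACE

Orientations are given as a 3x3 rotation matrix whose columns are the frame's x, y, z axes.
In Python, from station import r gives the robot as it stands.
- The arm moves only by the tool move_arm, never from a script. Its argument "series" is a list of rows, each an object with "grip": the opening, from 0 (shut) to 1 (fully open); "xyz": the shift along the tool's x, y, z in mm, a list of three; "angular": the turn, a rotation vector about the tool's x, y, z in rad, a list of three. A call has 1 to 10 rows; each row is the pose to reach, as a shift and turn from the pose commanded when the call began, along the tool's axes at that moment; what a row does not reach only later rows make up. A row lasts 1/10 s, in which the tool goes at most 50 mm and 8.59 degrees, less where a joint would pass 70% of its speed; a pose out of reach is approached as far as the arm can. A call with a gripper value outside its range is refused whole. The fingers move at their own pace and stop on an object; the grip force is fixed at half the most. Time passes only in rows, so rows that repeat a pose let the fingers close. It gives the time, the measured TCP pose, the force, the opening and the grip force at its end, in the units of the state.
- r.sense(): the state, without advancing time (a new reading comes with each control period).
- r.capture(name): name is "side" or "top"; returns a dict with "img" (420x560x3 uint8, red, green, blue), "camera_matrix" (3x3 intrinsics, pixels), "rvec" (rotation vector, rad) and "tvec" (3), from world to camera coordinates, as OpenCV has them. Camera axes: x right, y down, z forward; pixel columns grow to the right and rows downward; lengths in m; the calibration is good to about 2 mm. A picture is of the moment at which its call begins. There is no depth.
- r.finish_job(): hands the job in; it is judged then, once.
The state is a dict: "time_s": time; "joints": joint angles; "joint_velocities": joint speeds; "effort": joint torques, N m; "tcp_pos": TCP position; "ee_rot": TCP orientation; "wrist_force": force on the tool from outside, world axes, zero at the start; "moment": the same for the moment, N m; "gripper_width": opening from 0.0 (shut) to 1.0 (fully open); "gripper_force": force on a finger pad.
Only numpy, scipy, OpenCV 4.12 (cv2) and the standard library are available. Lean on these libraries where they do the work, as an engineer would, in place of code of your own. Each camera call takes 0.05 s, during which the arm holds its last target. There are 200 camera calls.

## Working session

There is one attempt and no reset: what is moved stays moved. The work goes in short steps, Python scripts to look and compute and a tool call to move; the robot and the scene stay as the last step left them, time stands still between calls to the robot, and variables do not carry over. Pictures are saved under pics/ and viewed, at most 10 in all, crops included, and the job is handed in when it is done.

Besides the shell and the picture viewer there is one more tool, called after "Call:" in YAML: its name, and indented under it one key for each argument. move_arm: Moves the arm, as the interface text tells. Its arguments: {"type":"object","properties":{"series":{"type":"array"}},"required":["series"]}

```bash
mkdir -p pics; ls; python3 - <<'E'
from station import r
import cv2
s=r.sense(); print(s)
for n in("side","top"):
    c=r.capture(n); cv2.imwrite(f"pics/{n}0.png",c["img"][:,:,::-1]); print(n,c["camera_matrix"],c["rvec"],c["tvec"])
    R=cv2.Rodrigues(c["rvec"])[0]; print("pos",-R.T@c["tvec"].ravel())
E
```

```text
pics
{'time_s': 0.0, 'joints': array([-5.89216089e+01,  2.20894167e+01,  3.82930322e-01, -2.81364034e-02,
       -6.84109587e+01, -1.48143291e+01]), 'joint_velocities': array([-0.04418079, -0.04790556,  0.05209672,  0.10658143, -0.00260833,
       -0.0876253 ]), 'effort': array([ 6.37816502e-04, -3.90665388e+01,  1.87407821e+01,  4.21976253e+00,
        1.10115140e-02, -1.98822154e-04]), 'tcp_pos': array([ 0.17489241, -0.59948455,  0.24649744]), 'ee_rot': array([[-9.60031840e-01, -2.79890018e-01, -6.67027836e-04],
       [-2.79890800e-01,  9.60029778e-01,  1.99125500e-03],
       [ 8.30341896e-05,  2.09836315e-03, -9.99997795e-01]]), 'wrist_force': array([-0.16125741, -0.5912927 , -0.44122935]), 'moment': array([-0.011589  , -0.00265279,  0.02496741]), 'gripper_force': 0.0, 'gripper_width': 0.9987879432723819}
side [[391.38461836   0.         277.84805522]
 [  0.         391.38461836 211.36536243]
 [  0.           0.           1.        ]] [ 1.04314336 -2.46369237  1.00347413] [0.34243401 0.40395774 0.94793492]
pos [-0.01863705  0.50967893  0.95859458]
top [[401.51970191   0.         279.1185852 ]
 [  0.         401.51970191 208.66684728]
 [  0.           0.           1.        ]] [ 2.11648858 -2.17332759  0.14787885] [-0.03863167  0.57699298  1.43282185]
pos [ 0.36615343 -0.05848228  1.49996775]
```

View pics/side0.png

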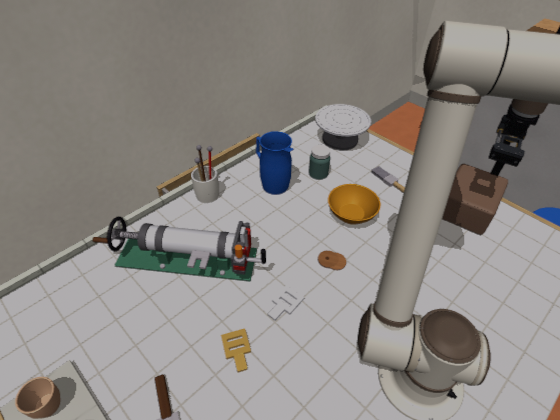

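View pics/top0.png

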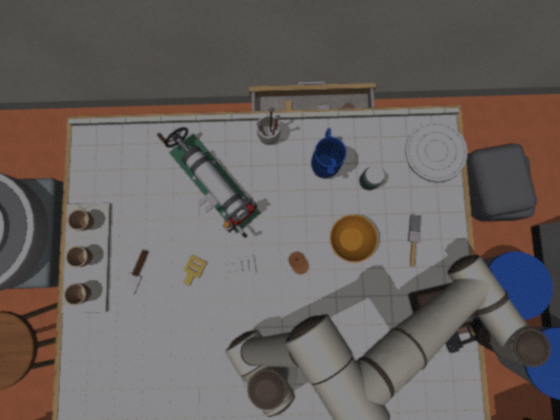

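The side view shows the extruder at about (190,245) with the pin's orange head near (239,252), and the bowl at (354,205). The top view shows the extruder at (215,180), its mouth near (240,215), and the bowl at (354,238). I'll enlarge crops.

```bash
python3 - <<'E'
import cv2,numpy as np
s=cv2.imread("pics/side0.png");t=cv2.imread("pics/top0.png")
a=cv2.resize(s[205:285,105:275],None,fx=4.7,fy=4.7,interpolation=cv2.INTER_CUBIC)
b=cv2.resize(t[125:245,150:270],None,fx=5,fy=5,interpolation=cv2.INTER_CUBIC)
cv2.imwrite("pics/sc.png",a);cv2.imwrite("pics/tc.png",b)
E
```

```text
(no output)
```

View pics/sc.png

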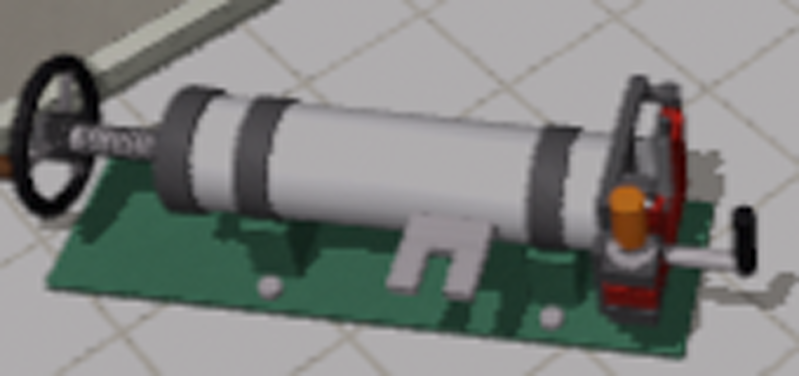

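View pics/tc.png

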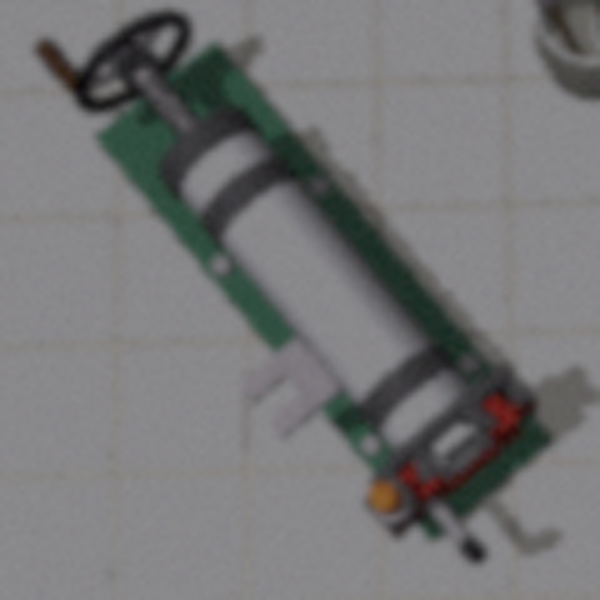

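The crops show these features:
- **Side crop:** pin head top (628,194), handle top (745,212), rest outer corners (388,285) and (471,295), plate corners (48,288), (685,355) and (713,203).
- **Top crop:** pin head (383,494), handle (475,550), rest corners (248,378) and (284,437).

Next I'll fit the pose from these.

```bash
cat > h.py <<'E'
import cv2,numpy as np
from scipy.optimize import least_squares
from station import r
def cam(n): 
    c=r.capture(n); return c
def proj(c,P): return cv2.projectPoints(np.float64(P).reshape(-1,1,3),c["rvec"],c["tvec"],c["camera_matrix"],None)[0].reshape(-1,2)
def ray(c,uv,z):
    R=cv2.Rodrigues(c["rvec"])[0];o=-R.T@np.ravel(c["tvec"]);d=R.T@np.linalg.inv(c["camera_matrix"])@[uv[0],uv[1],1]
    return o+d*(z-o[2])/d[2]
def E2W(p,P):
    P=np.float64(P).reshape(-1,3);c,s=np.cos(p[2]),np.sin(p[2])
    return np.c_[p[0]+c*P[:,0]-s*P[:,1],p[1]+s*P[:,0]+c*P[:,1],P[:,2]]
def cropuv(uv,f,o): return (np.float64(uv)+.5)/f-.5+o
E
python3 - <<'E'
from h import *
cs,ct=cam("side"),cam("top")
S=[([-.014,.06,.156],(628,194)),([-.076,.038,.125],(745,212)),([.125,.09,.092],(388,285)),([.075,.09,.092],(471,293)),
   ([0,.06,.01],(685,353)),([0,-.06,.01],(713,203)),([.41,.06,.01],(48,287))]
T=[([-.014,.06,.156],(383,494)),([-.076,.038,.125],(475,550)),([.125,.09,.092],(247,378)),([.075,.09,.092],(284,437)),
   ([.41,.06,.01],(100,135)),([.41,-.06,.01],(217,45))]
us=cropuv([q for _,q in S],4.7,[105,205]);ut=cropuv([q for _,q in T],5,[150,125])
def res(p,full=False):
    f=lambda L:E2W(p,[[a[0]+(p[3] if a[2]==.01 else 0),a[1],a[2]] for a,_ in L])
    e=np.r_[proj(cs,f(S))-us,proj(ct,f(T))-ut]
    return e if full else e.ravel()
best=min((least_squares(res,[.45,.1,y,-.05],loss='soft_l1',f_scale=.7) for y in(0,.7,1.5,-.7)),key=lambda o:o.cost)
print(best.x,np.degrees(best.x[2]),best.cost);print(res(best.x,True).round(1))
p=best.x[:3];np.save("p.npy",p)
for n,q in dict(bore=[-.014,.06,.106],notch=[.1,.07,.092],hinge=[-.014,-.058,.125],handle=[-.076,.038,.125]).items(): print(n,E2W(p,q).round(4))
# bowl, hsv mask
for c,n in((cs,"s"),(ct,"t")):
    h=cv2.cvtColor(c["img"],cv2.COLOR_RGB2HSV)
    m=((h[...,0]>8)&(h[...,0]<28)&(h[...,1]>170)&(h[...,2]>60)).astype(np.uint8)
    m[:,:315]=0;m[:170]=0;m[275:]=0;m[:,395:]=0
    k=max(cv2.findContours(m,0,1)[0],key=cv2.contourArea);e=cv2.fitEllipse(cv2.convexHull(k));print(n,e,cv2.boundingRect(k),ray(c,e[0],.064),ray(c,e[0],.04))
E
```

```text
[ 0.56109415  0.08732656  0.67522714 -0.04146826] 38.68766540613054 4.254587774109595
[[-0.   0.5]
 [-0.1 -0. ]
 [ 0.  -0.6]
 [ 0.4 -0.3]
 [ 0.4 -0.4]
 [ 1.  -0.7]
 [-0.4 -1.2]
 [-0.1  0.4]
 [-0.9 -0.3]
 [-1.6  1.2]
 [-0.2  0. ]
 [-1.1  0.4]
 [-0.  -1.1]]
bore [[0.5127 0.1254 0.106 ]]
notch [[0.5954 0.2045 0.092 ]]
hinge [[0.5864 0.0333 0.125 ]]
handle [[0.478  0.0695 0.125 ]]
s ((353.8898620605469, 202.7578582763672), (37.617767333984375, 51.56056594848633), 101.72845458984375) (329, 184, 51, 39) [ 0.45179417 -0.30832029  0.064     ] [ 0.46441481 -0.33026541  0.04      ]
t ((353.4267578125, 238.0567626953125), (44.156654357910156, 45.09909439086914), 137.5345916748047) (331, 216, 45, 45) [ 0.4593195  -0.31648198  0.064     ] [ 0.46087663 -0.32079405  0.04      ]
```

```bash
cat >> h.py <<'E'
from scipy.spatial.transform import Rotation as Ro
def goal(pos,yaw,label="",grasp=True):
    "pos of grasp point (6 mm ahead of TCP); yaw of tool y axis, degrees, tool down; prints mm, rad"
    s=r.sense();a=np.radians(yaw);y=np.array([np.cos(a),np.sin(a),0]);z=np.array([0,0,-1.]);G=np.c_[np.cross(y,z),y,z]
    M=s["ee_rot"];t=np.float64(pos)-.006*z*grasp
    print(label,"xyz",(M.T@(t-s["tcp_pos"])*1e3).round(1),"ang",Ro.from_matrix(M.T@G).as_rotvec().round(3))
def ew(x,y,z): return E2W(np.load("p.npy"),[x/1e3,y/1e3,z/1e3])[0]
def st():
    s=r.sense();y=s["ee_rot"][:,1];print("t",round(s["time_s"],2),"tcp",s["tcp_pos"].round(4),"yaw",np.degrees(np.arctan2(y[1],y[0])).round(1),"w",round(s["gripper_width"],3),"gf",round(s["gripper_force"],1),"F",s["wrist_force"].round(1),"j6",s["joints"][5].round(0))
E
python3 -c "
from h import *
goal(ew(-14,60,230),38.7)"
```

```text
xyz [-527.2  601.6   11.6] ang [ 1.000e-03 -1.000e-03  1.179e+00]
```

Call:
move_arm:
  series:
    - {"grip":0.6,"xyz":[-264,301,6],"angular":[0,0,0.59]}
    - {"grip":0.6,"xyz":[-264,301,6],"angular":[0,0,0.59]}
    - {"grip":0.6,"xyz":[-264,301,6],"angular":[0,0,0.59]}
    - {"grip":0.6,"xyz":[-264,301,6],"angular":[0,0,0.59]}
    - {"grip":0.6,"xyz":[-527,602,11],"angular":[0,0,1.179]}
    - {"grip":0.6,"xyz":[-527,602,11],"angular":[0,0,1.179]}
    - {"grip":0.6,"xyz":[-527,602,11],"angular":[0,0,1.179]}
    - {"grip":0.6,"xyz":[-527,602,11],"angular":[0,0,1.179]}
    - {"grip":0.6,"xyz":[-527,602,11],"angular":[0,0,1.179]}
    - {"grip":0.6,"xyz":[-527,602,11],"angular":[0,0,1.179]}

```text
time_s: 1.2
tcp_pos: [0.3663, -0.1923, 0.2417]
ee_rot: [[-0.623, 0.782, 0.001], [0.782, 0.623, -0.0], [-0.001, 0.001, -1.0]]
wrist_force: [1.6, -0.2, 1.0]
gripper_width: 0.596
gripper_force: 0.0
```

```bash
python3 -c "
from h import *
st();goal(ew(-14,60,230),38.7)"
```

```text
t 1.2 tcp [ 0.3663 -0.1923  0.2417] yaw 38.5 w 0.596 gf 0.0 F [ 1.6 -0.2  1. ] j6 -136.0
 xyz [157.3 312.4   5.7] ang [ 0.001  0.001 -0.003]
```

Call:
move_arm:
  series:
    - {"grip":0.6,"xyz":[157,312,5],"angular":[0,0,0]}
    - {"grip":0.6,"xyz":[157,312,5],"angular":[0,0,0]}
    - {"grip":0.6,"xyz":[157,312,5],"angular":[0,0,0]}
    - {"grip":0.6,"xyz":[157,312,5],"angular":[0,0,0]}
    - {"grip":0.6,"xyz":[157,312,5],"angular":[0,0,0]}
    - {"grip":0.6,"xyz":[157,312,5],"angular":[0,0,0]}
    - {"grip":0.6,"xyz":[157,312,5],"angular":[0,0,0]}
    - {"grip":0.6,"xyz":[157,312,5],"angular":[0,0,0]}
    - {"grip":0.6,"xyz":[157,312,5],"angular":[0,0,0]}
    - {"grip":0.6,"xyz":[157,312,5],"angular":[0,0,0]}

```text
time_s: 2.2
tcp_pos: [0.5107, 0.1232, 0.2363]
ee_rot: [[-0.625, 0.781, -0.001], [0.781, 0.625, -0.0], [0.0, -0.001, -1.0]]
wrist_force: [-0.3, -0.5, -0.3]
gripper_width: 0.597
gripper_force: 0.0
```

```bash
python3 -c "
from h import *
st();goal(ew(-14,60,230),38.7);goal(ew(-14,60,140),38.7)
c=cam('side');u=proj(c,[ew(-14,60,156),ew(-14,60,135)]);print(u,r.sense()['joints'])
cv2.imwrite('pics/s2.png',cv2.resize(c['img'][150:290,160:340,::-1],None,fx=4.2,fy=4.2,interpolation=2))"
```

```text
t 2.2 tcp [0.5107 0.1232 0.2363] yaw 38.7 w 0.597 gf 0.0 F [-0.3 -0.5 -0.3] j6 -173.0
 xyz [0.5 2.9 0.3] ang [-0.001 -0.    -0.   ]
 xyz [ 0.5  2.9 90.3] ang [-0.001 -0.    -0.   ]
[[238.22165606 246.41291649]
 [238.71989573 251.3932315 ]] [ 3.12377488e+01  1.28597395e+01 -1.44268020e+01 -2.55798246e-03
 -6.27422013e+01 -1.72583016e+02]
```

View pics/s2.png

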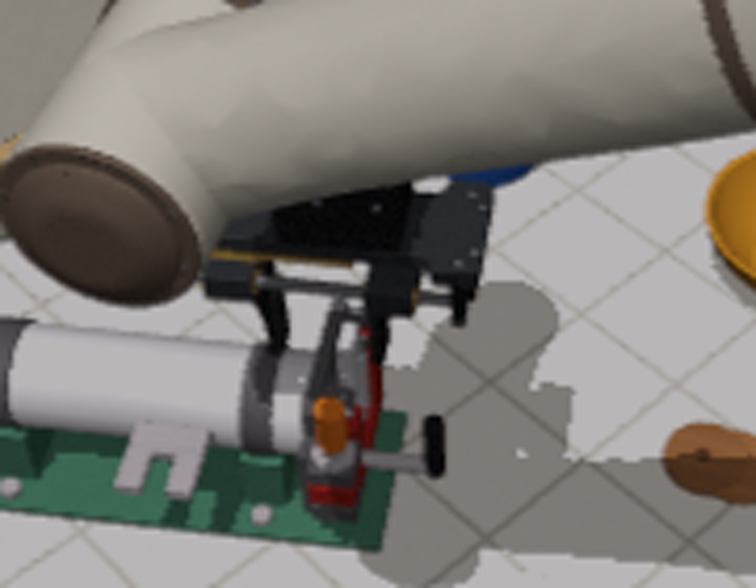

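The view shows the gripper above the pin, with the orange head at (330,420) in the crop (238,250 in the full picture), as predicted by the fit. Joint 6 is near its limit, so I'll turn the tool to yaw 60° and then descend.

Call:
move_arm:
  series:
    - {"grip":0.6,"xyz":[0.5,2.9,0],"angular":[0,0,-0.124]}
    - {"grip":0.6,"xyz":[0.5,2.9,0],"angular":[0,0,-0.248]}
    - {"grip":0.6,"xyz":[0.5,2.9,0],"angular":[0,0,-0.372]}
    - {"grip":0.6,"xyz":[0.5,2.9,25],"angular":[0,0,-0.372]}
    - {"grip":0.6,"xyz":[0.5,2.9,45],"angular":[0,0,-0.372]}
    - {"grip":0.6,"xyz":[0.5,2.9,45],"angular":[0,0,-0.372]}

```text
time_s: 2.85
tcp_pos: [0.5112, 0.124, 0.1894]
ee_rot: [[-0.865, 0.502, -0.005], [0.502, 0.865, -0.002], [0.003, -0.005, -1.0]]
wrist_force: [-0.3, -0.1, 0.6]
gripper_width: 0.6
gripper_force: 0.0
```

```bash
python3 -c "
from h import *
st();goal(ew(-14,60,140),60)"
```

```text
t 2.85 tcp [0.5112 0.124  0.1894] yaw 59.9 w 0.6 gf 0.0 F [-0.3 -0.1  0.6] j6 -151.0
 xyz [-0.7  2.1 43.4] ang [-0.005 -0.003 -0.002]
```

Call:
move_arm:
  series:
    - {"grip":0.6,"xyz":[-0.7,2,22],"angular":[-0.005,-0.003,0]}
    - {"grip":0.6,"xyz":[-0.7,2,43],"angular":[-0.005,-0.003,0]}
    - {"grip":0.6,"xyz":[-0.7,2,43],"angular":[-0.005,-0.003,0]}
    - {"grip":0.4,"xyz":[-0.7,2,43],"angular":[-0.005,-0.003,0]}
    - {"grip":0.3,"xyz":[-0.7,2,43],"angular":[-0.005,-0.003,0]}
    - {"grip":0.1,"xyz":[-0.7,2,43],"angular":[-0.005,-0.003,0]}
    - {"grip":0.1,"xyz":[-0.7,2,43],"angular":[-0.005,-0.003,0]}
    - {"grip":0.1,"xyz":[-0.7,2,43],"angular":[-0.005,-0.003,0]}
    - {"grip":0.1,"xyz":[-0.7,2,43],"angular":[-0.005,-0.003,0]}

```text
time_s: 3.75
tcp_pos: [0.5148, 0.1272, 0.149]
ee_rot: [[-0.866, 0.499, 0.005], [0.499, 0.866, 0.002], [-0.003, 0.005, -1.0]]
wrist_force: [-0.6, -0.9, 3.9]
gripper_width: 0.221
gripper_force: 30.0
```

```bash
python3 -c "
from h import *
st();goal(ew(-14,60,140),60);goal(ew(-14,60,225),60)"
```

```text
t 3.75 tcp [0.5148 0.1272 0.149 ] yaw 60.0 w 0.221 gf 30.0 F [-0.6 -0.9  3.9] j6 -151.0
 xyz [ 0.9 -2.6  3. ] ang [0.005 0.003 0.001]
 xyz [  0.7  -2.2 -82. ] ang [0.005 0.003 0.001]
```

Call:
move_arm:
  series:
    - {"grip":0.1,"xyz":[0,0,-15],"angular":[0,0,0]}
    - {"grip":0.1,"xyz":[0,0,-30],"angular":[0,0,0]}
    - {"grip":0.1,"xyz":[0,0,-45],"angular":[0,0,0]}
    - {"grip":0.1,"xyz":[0,0,-60],"angular":[0,0,0]}
    - {"grip":0.1,"xyz":[0,0,-75],"angular":[0,0,0]}
    - {"grip":0.1,"xyz":[0,0,-82],"angular":[0,0,0]}
    - {"grip":0.1,"xyz":[0,0,-82],"angular":[0,0,0]}
    - {"grip":0.1,"xyz":[0,0,-82],"angular":[0,0,0]}

```text
time_s: 4.55
tcp_pos: [0.514, 0.1271, 0.2297]
ee_rot: [[-0.866, 0.5, 0.004], [0.5, 0.866, 0.003], [-0.002, 0.004, -1.0]]
wrist_force: [0.4, -0.1, -1.9]
gripper_width: 0.221
gripper_force: 30.0
```

```bash
python3 -c "
from h import *
st();goal(ew(100,74,225),60)
c=cam('side')
cv2.imwrite('pics/s3.png',cv2.resize(c['img'][170:280,170:290,::-1],None,fx=5,fy=5,interpolation=2))
cv2.imwrite('pics/t3.png',cam('top')['img'][:,:,::-1])"
```

```text
t 4.55 tcp [0.514  0.1271 0.2297] yaw 60.0 w 0.221 gf 30.0 F [ 0.4 -0.1 -1.9] j6 -151.0
 xyz [-28.1 109.1  -0.8] ang [0.004 0.002 0.   ]
```

View pics/s3.png

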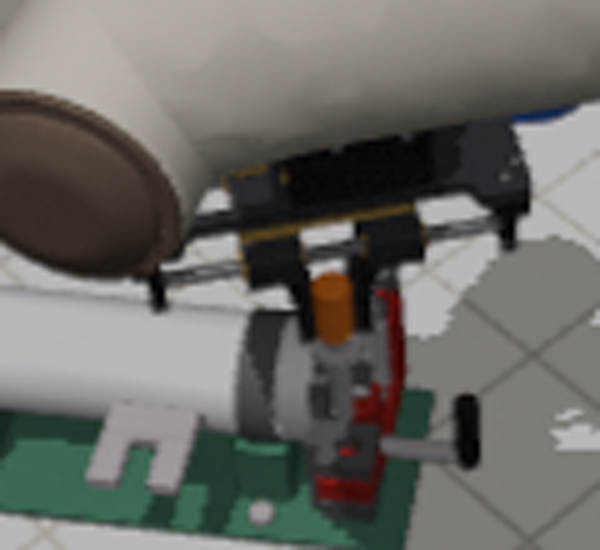

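The pin is out, with the orange head held at (332,305) in the crop. Its shank tip is clear of the lug and the gate is still shut. Next I'll carry it over the notch.

Call:
move_arm:
  series:
    - {"grip":0.1,"xyz":[-7,28,0],"angular":[0,0,0]}
    - {"grip":0.1,"xyz":[-14,56,0],"angular":[0,0,0]}
    - {"grip":0.1,"xyz":[-21,84,0],"angular":[0,0,0]}
    - {"grip":0.1,"xyz":[-28.4,111.3,0],"angular":[0.004,0.002,0]}
    - {"grip":0.1,"xyz":[-28.4,111.3,15],"angular":[0.004,0.002,0]}
    - {"grip":0.1,"xyz":[-28.4,111.3,25],"angular":[0.004,0.002,0]}
    - {"grip":0.1,"xyz":[-28.4,111.3,25],"angular":[0.004,0.002,0]}
    - {"grip":0.1,"xyz":[-28.4,111.3,25],"angular":[0.004,0.002,0]}

```text
time_s: 5.45
tcp_pos: [0.5945, 0.209, 0.2059]
ee_rot: [[-0.866, 0.5, 0.001], [0.5, 0.866, -0.0], [-0.001, -0.0, -1.0]]
wrist_force: [0.6, -0.1, -1.1]
gripper_width: 0.219
gripper_force: 30.0
```

```bash
python3 -c "
from h import *
st();s=r.sense();print(s['tcp_pos'][:2]-[.514,.1271],'want .0802 .0822', s['joints'][[0,5]])
c=cam('side');print(proj(c,[ew(100,70,92),[*s['tcp_pos'][:2],s['tcp_pos'][2]-.099]]))
cv2.imwrite('pics/s4.png',cv2.resize(c['img'][180:270,160:260,::-1],None,fx=6,fy=6,interpolation=2))"
```

```text
t 5.45 tcp [0.5945 0.209  0.2059] yaw 60.0 w 0.219 gf 30.0 F [ 0.6 -0.1 -1.1] j6 -154.0
[0.08045227 0.08190309] want .0802 .0822 [  34.0820526  -154.08446951]
[[198.12710514 259.75617729]
 [196.22226139 257.55460305]]
```

View pics/s4.png

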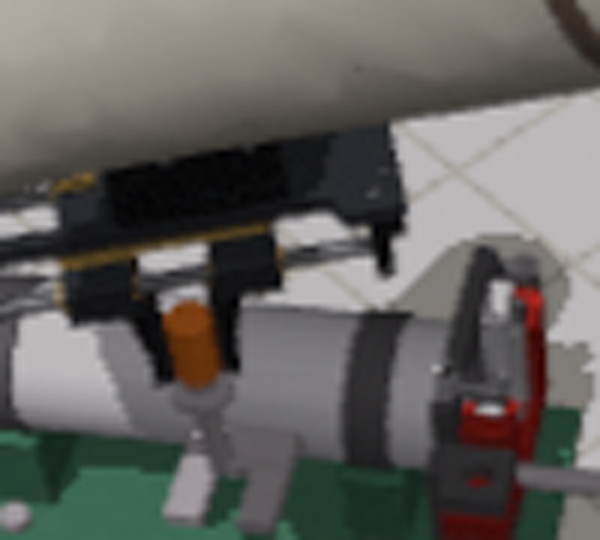

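```bash
python3 -c "
from h import *
c=cam('side');s=r.sense();x,y=s['tcp_pos'][:2]
f=lambda P:((proj(c,P)-[160,180]+.5)*6-.5).round(0).tolist()
print('slot edges mouth',f([ew(108.5,90,92),ew(91.5,90,92)]),'bottom',f([ew(108.5,90,84),ew(91.5,90,84)]),'outer',f([ew(125,90,92),ew(75,90,92),ew(125,90,84),ew(75,90,84)]))
print('axis at .092/.107/.163/.213',f([[x,y,.092],[x,y,.107],[x,y,.163],[x,y,.213]]))
I=c['img'];cv2.imwrite('pics/s5.png',cv2.resize(I[235:275,180:220,::-1],None,fx=14,fy=14,interpolation=2))"
```

```text
slot edges mouth [[201.0, 514.0], [238.0, 518.0]] bottom [[204.0, 525.0], [240.0, 529.0]] outer [[166.0, 511.0], [274.0, 522.0], [168.0, 521.0], [276.0, 533.0]]
axis at .092/.107/.163/.213 [[223.0, 488.0], [219.0, 467.0], [201.0, 389.0], [183.0, 313.0]]
```

View pics/s5.png

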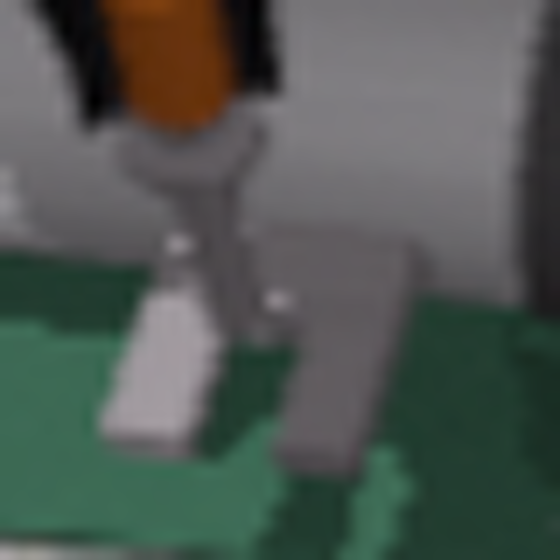

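The close crop shows the rest's slot mouth edges at (187,435) and (275,455), which matches the fit. The pin axis sits about 2.5 mm towards ext +x of the slot's centre, so I'll shift it and lower with force checks.

Call:
move_arm:
  series:
    - {"grip":0.1,"xyz":[0.9,-2.3,0],"angular":[0,0,0]}
    - {"grip":0.1,"xyz":[0.9,-2.3,0],"angular":[0,0,0]}
    - {"grip":0.1,"xyz":[0.9,-2.3,7],"angular":[0,0,0]}
    - {"grip":0.1,"xyz":[0.9,-2.3,14],"angular":[0,0,0]}
    - {"grip":0.1,"xyz":[0.9,-2.3,18],"angular":[0,0,0]}
    - {"grip":0.1,"xyz":[0.9,-2.3,20],"angular":[0,0,0]}
    - {"grip":0.1,"xyz":[0.9,-2.3,20],"angular":[0,0,0]}

```text
time_s: 6.25
tcp_pos: [0.5927, 0.2079, 0.1855]
ee_rot: [[-0.866, 0.5, 0.0], [0.5, 0.866, -0.0], [-0.0, -0.0, -1.0]]
wrist_force: [0.5, 0.3, -0.1]
gripper_width: 0.225
gripper_force: 30.0
```

```bash
python3 -c "
from h import *
st()"
```

```text
t 6.25 tcp [0.5927 0.2079 0.1855] yaw 60.0 w 0.225 gf 30.0 F [ 0.5  0.3 -0.1] j6 -154.0
```

Call:
move_arm:
  series:
    - {"grip":0.1,"xyz":[0,0,10],"angular":[0,0,0]}
    - {"grip":0.1,"xyz":[0,0,20],"angular":[0,0,0]}
    - {"grip":0.1,"xyz":[0,0,30],"angular":[0,0,0]}
    - {"grip":0.1,"xyz":[0,0,40],"angular":[0,0,0]}
    - {"grip":0.1,"xyz":[0,0,44],"angular":[0,0,0]}
    - {"grip":0.1,"xyz":[0,0,44],"angular":[0,0,0]}
    - {"grip":0.1,"xyz":[0,0,44],"angular":[0,0,0]}

```text
time_s: 6.95
tcp_pos: [0.5931, 0.208, 0.1423]
ee_rot: [[-0.866, 0.5, 0.002], [0.5, 0.866, 0.0], [-0.001, 0.001, -1.0]]
wrist_force: [-0.0, 0.5, -1.5]
gripper_width: 0.218
gripper_force: 30.0
```

```bash
python3 -c "
from h import *
st()
s=r.sense();x,y=s['tcp_pos'][:2];z=s['tcp_pos'][2]-.043
c=cam('side');f=lambda P:((proj(c,P)-[180,220]+.5)*10-.5).round(0).tolist()
print('slot mouth',f([ew(108.5,90,92),ew(91.5,90,92)]),'axis o, +14,+50',f([[x,y,z],[x,y,z+.014],[x,y,z+.05]]),'seat',f([ew(100,70,92),ew(100,70,142)]))
cv2.imwrite('pics/s6.png',cv2.resize(c['img'][220:275,170:240,::-1],None,fx=10,fy=10,interpolation=2))"
```

```text
t 6.95 tcp [0.5931 0.208  0.1423] yaw 60.0 w 0.218 gf 30.0 F [-0.   0.5 -1.5] j6 -154.0
slot mouth [[136.0, 458.0], [197.0, 464.0]] axis o, +14,+50 [[176.0, 398.0], [169.0, 366.0], [150.0, 283.0]] seat [[186.0, 402.0], [160.0, 288.0]]
```

View pics/s6.png

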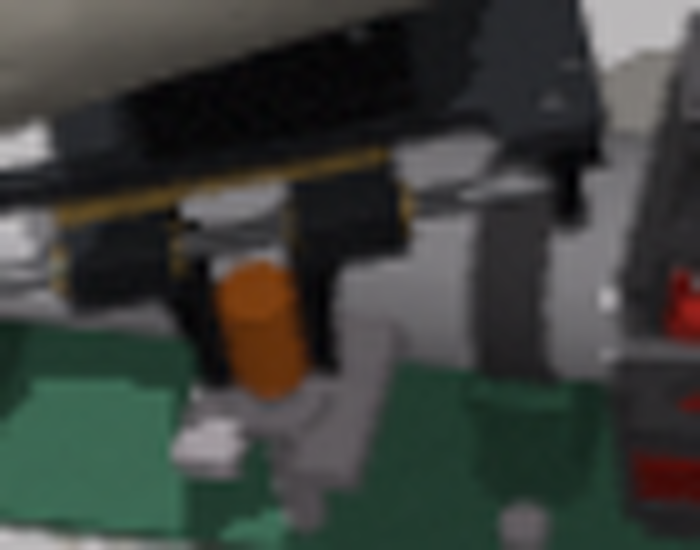

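The pin is in the notch: its shank is visible below the plate at (300,505), with the collar at (270,400) just above. I'll move 3.5 mm inwards and seat it.

Call:
move_arm:
  series:
    - {"grip":0.1,"xyz":[-3.3,-1.2,0],"angular":[0,0,0]}
    - {"grip":0.1,"xyz":[-3.3,-1.2,2],"angular":[0,0,0]}
    - {"grip":0.1,"xyz":[-3.3,-1.2,4],"angular":[0,0,0]}
    - {"grip":0.1,"xyz":[-3.3,-1.2,6],"angular":[0,0,0]}
    - {"grip":0.1,"xyz":[-3.3,-1.2,6],"angular":[0,0,0]}

```text
time_s: 7.5
tcp_pos: [0.5949, 0.2052, 0.1357]
ee_rot: [[-0.866, 0.5, 0.001], [0.5, 0.866, -0.0], [-0.0, 0.0, -1.0]]
wrist_force: [-0.3, 0.9, -1.2]
gripper_width: 0.223
gripper_force: 30.0
```

```bash
python3 -c "
from h import *
st()"
```

```text
t 7.5 tcp [0.5949 0.2052 0.1357] yaw 60.0 w 0.223 gf 30.0 F [-0.3  0.9 -1.2] j6 -154.0
```

Call:
move_arm:
  series:
    - {"grip":0.1,"xyz":[0,0,1],"angular":[0,0,0]}
    - {"grip":0.1,"xyz":[0,0,2],"angular":[0,0,0]}
    - {"grip":0.1,"xyz":[0,0,2],"angular":[0,0,0]}

```text
time_s: 7.8
tcp_pos: [0.5953, 0.2054, 0.135]
ee_rot: [[-0.866, 0.499, 0.002], [0.499, 0.866, 0.0], [-0.002, 0.001, -1.0]]
wrist_force: [-1.5, 0.1, 4.0]
gripper_width: 0.223
gripper_force: 30.0
```

Call:
move_arm:
  series:
    - {"grip":0.26,"xyz":[0,0,1],"angular":[0,0,0]}
    - {"grip":0.32,"xyz":[0,0,1],"angular":[0,0,0]}
    - {"grip":0.5,"xyz":[0,0,1],"angular":[0,0,0]}
    - {"grip":0.55,"xyz":[0,0,1],"angular":[0,0,0]}
    - {"grip":0.55,"xyz":[0,0,0],"angular":[0,0,0]}
    - {"grip":0.55,"xyz":[0,0,-20],"angular":[0,0,0]}
    - {"grip":0.55,"xyz":[0,0,-50],"angular":[0,0,0]}
    - {"grip":0.55,"xyz":[0,0,-85],"angular":[0,0,0]}
    - {"grip":0.55,"xyz":[0,0,-85],"angular":[0,0,0]}

```text
time_s: 8.7
tcp_pos: [0.5978, 0.2064, 0.2252]
ee_rot: [[-0.867, 0.499, 0.012], [0.499, 0.867, 0.005], [-0.008, 0.01, -1.0]]
wrist_force: [0.2, 0.2, 1.0]
gripper_width: 0.548
gripper_force: 0.0
```

```bash
python3 -c "
from h import *
st();p=np.load('p.npy')
a=np.radians(122.9);g=lambda th:(-14+114*np.cos(a+th),-58+114*np.sin(a+th))
goal(ew(*g(0),200),71.6,'above');goal(ew(*g(0),113),71.6,'handle')
c=cam('side')
f=lambda P:((proj(c,P)-[160,200]+.5)*5-.5).round(0).tolist()
print(f([ew(100,70,92),ew(100,70,142),ew(-76,38,125)]))
cv2.imwrite('pics/s7.png',cv2.resize(c['img'][200:290,160:290,::-1],None,fx=5,fy=5,interpolation=2))"
```

```text
t 8.7 tcp [0.5978 0.2064 0.2252] yaw 60.1 w 0.548 gf 0.0 F [0.2 0.2 1. ] j6 -154.0
above xyz [  35.4 -178.6   17.1] ang [ 0.009  0.009 -0.201]
handle xyz [  36.1 -179.5  104.1] ang [ 0.009  0.009 -0.201]
[[193.0, 301.0], [180.0, 244.0], [517.0, 250.0]]
```

View pics/s7.png

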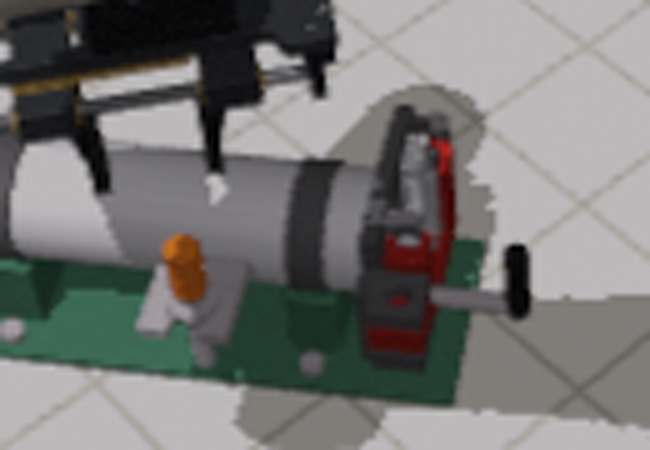

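The pin hangs upright in the notch, with its head top at (180,243) in the crop against a prediction of (180,244). The gate handle top is at (517,250), also as predicted. Next is the move above the handle.

Call:
move_arm:
  series:
    - {"grip":0.42,"xyz":[9,-45,5],"angular":[0.009,0.009,-0.1]}
    - {"grip":0.42,"xyz":[18,-89,10],"angular":[0.009,0.009,-0.2]}
    - {"grip":0.42,"xyz":[27,-134,15],"angular":[0.009,0.009,-0.2]}
    - {"grip":0.42,"xyz":[35.4,-178.6,17],"angular":[0.009,0.009,-0.2]}
    - {"grip":0.42,"xyz":[35.4,-178.6,17],"angular":[0.009,0.009,-0.2]}
    - {"grip":0.42,"xyz":[35.4,-178.6,40],"angular":[0.009,0.009,-0.2]}
    - {"grip":0.42,"xyz":[35.4,-178.6,40],"angular":[0.009,0.009,-0.2]}
    - {"grip":0.42,"xyz":[35.4,-178.6,40],"angular":[0.009,0.009,-0.2]}

```text
time_s: 9.55
tcp_pos: [0.4753, 0.0683, 0.1785]
ee_rot: [[-0.948, 0.317, -0.012], [0.317, 0.948, -0.005], [0.01, -0.009, -1.0]]
wrist_force: [0.7, -0.7, 0.8]
gripper_width: 0.42
gripper_force: 0.0
```

```bash
cat >> h.py <<'E'
def gate(th,z=113,dr=0,lead=0):
    a=np.radians(122.9)+th; R=114+dr
    goal(ew(-14+R*np.cos(a)-lead*np.sin(a),-58+R*np.sin(a)+lead*np.cos(a),z),71.6+np.degrees(th),f"gate {th}")
E
python3 -c "
from h import *
st();gate(0)"
```

```text
t 9.55 tcp [0.4753 0.0683 0.1785] yaw 71.5 w 0.42 gf 0.0 F [ 0.7 -0.7  0.8] j6 -136.0
gate 0 xyz [-3.1  2.4 59.4] ang [-0.009 -0.01  -0.002]
```

Call:
move_arm:
  series:
    - {"grip":0.42,"xyz":[-2.5,2.4,20],"angular":[-0.009,-0.01,0]}
    - {"grip":0.42,"xyz":[-2.5,2.4,40],"angular":[-0.009,-0.01,0]}
    - {"grip":0.42,"xyz":[-2.5,2.4,58],"angular":[-0.009,-0.01,0]}
    - {"grip":0.42,"xyz":[-2.5,2.4,58],"angular":[-0.009,-0.01,0]}
    - {"grip":0.25,"xyz":[-2.5,2.4,58],"angular":[-0.009,-0.01,0]}
    - {"grip":0.25,"xyz":[-2.5,2.4,58],"angular":[-0.009,-0.01,0]}
    - {"grip":0.25,"xyz":[-2.5,2.4,58],"angular":[-0.009,-0.01,0]}

```text
time_s: 10.25
tcp_pos: [0.4785, 0.0699, 0.122]
ee_rot: [[-0.948, 0.317, 0.004], [0.317, 0.948, 0.002], [-0.003, 0.003, -1.0]]
wrist_force: [0.6, 0.0, 0.3]
gripper_width: 0.274
gripper_force: 0.0
```

```bash
python3 -c "
from h import *
st()
for t in(0,.15,.3,.45,.6): gate(t)"
```

```text
t 10.25 tcp [0.4785 0.0699 0.122 ] yaw 71.5 w 0.274 gf 0.0 F [0.6 0.  0.3] j6 -136.0
gate 0 xyz [ 0.1 -0.6  3. ] ang [ 0.003  0.003 -0.002]
gate 0.15 xyz [ -1.2 -17.7   2.9] ang [ 0.003  0.003 -0.152]
gate 0.3 xyz [ -5.1 -34.3   2.9] ang [ 0.003  0.004 -0.302]
gate 0.45 xyz [-11.4 -50.2   2.9] ang [ 0.003  0.004 -0.452]
gate 0.6 xyz [-20.  -65.    2.8] ang [ 0.002  0.004 -0.602]
```

Call:
move_arm:
  series:
    - {"grip":0.25,"xyz":[-0.6,-9,3],"angular":[0,0,-0.075]}
    - {"grip":0.25,"xyz":[-1.2,-17.7,3],"angular":[0,0,-0.15]}
    - {"grip":0.25,"xyz":[-3,-26,3],"angular":[0,0,-0.225]}
    - {"grip":0.25,"xyz":[-5.1,-34.3,3],"angular":[0,0,-0.3]}
    - {"grip":0.25,"xyz":[-8,-42.3,3],"angular":[0,0,-0.375]}
    - {"grip":0.25,"xyz":[-11.4,-50.2,3],"angular":[0,0,-0.45]}
    - {"grip":0.25,"xyz":[-15.5,-57.8,3],"angular":[0,0,-0.525]}
    - {"grip":0.25,"xyz":[-20,-65,3],"angular":[0,0,-0.6]}
    - {"grip":0.25,"xyz":[-20,-65,3],"angular":[0,0,-0.6]}

```text
time_s: 11.15
tcp_pos: [0.4767, 0.0011, 0.1186]
ee_rot: [[-0.962, -0.272, 0.003], [-0.272, 0.962, 0.002], [-0.004, 0.001, -1.0]]
wrist_force: [-0.3, -1.0, 0.7]
gripper_width: 0.25
gripper_force: 0.0
```

```bash
python3 -c "
from h import *
st()
for t in(.6,.75,.9,1.05,1.2): gate(t)"
```

```text
t 11.15 tcp [0.4767 0.0011 0.1186] yaw 105.8 w 0.25 gf 0.0 F [-0.3 -1.   0.7] j6 -94.0
gate 0.6 xyz [-0.4  0.7 -0.4] ang [ 0.001  0.004 -0.003]
gate 0.75 xyz [ -1.7 -16.3  -0.4] ang [ 0.     0.004 -0.153]
gate 0.9 xyz [ -5.6 -32.9  -0.4] ang [ 0.     0.004 -0.303]
gate 1.05 xyz [-11.9 -48.8  -0.4] ang [-0.     0.004 -0.453]
gate 1.2 xyz [-20.5 -63.6  -0.4] ang [-0.     0.004 -0.603]
```

Call:
move_arm:
  series:
    - {"grip":0.25,"xyz":[-0.8,-8,0],"angular":[0,0,-0.075]}
    - {"grip":0.25,"xyz":[-1.7,-16.3,0],"angular":[0,0,-0.15]}
    - {"grip":0.25,"xyz":[-3.5,-24.8,0],"angular":[0,0,-0.225]}
    - {"grip":0.25,"xyz":[-5.6,-32.9,0],"angular":[0,0,-0.3]}
    - {"grip":0.25,"xyz":[-8.5,-41,0],"angular":[0,0,-0.375]}
    - {"grip":0.25,"xyz":[-11.9,-48.8,0],"angular":[0,0,-0.45]}
    - {"grip":0.25,"xyz":[-16,-56.3,0],"angular":[0,0,-0.525]}
    - {"grip":0.25,"xyz":[-20.5,-63.6,0],"angular":[0,0,-0.6]}
    - {"grip":0.25,"xyz":[-20.5,-63.6,0],"angular":[0,0,-0.6]}

```text
time_s: 12.05
tcp_pos: [0.514, -0.0541, 0.1182]
ee_rot: [[-0.641, -0.767, 0.003], [-0.767, 0.641, 0.001], [-0.003, -0.001, -1.0]]
wrist_force: [0.4, 0.8, -0.1]
gripper_width: 0.248
gripper_force: 0.0
```

```bash
python3 -c "
from h import *
st()
for t in(1.3,1.4,1.5): gate(t)"
```

```text
t 12.05 tcp [ 0.514  -0.0541  0.1182] yaw 140.1 w 0.248 gf 0.0 F [ 0.4  0.8 -0.1] j6 -52.0
gate 1.3 xyz [ -0.1 -11.4  -0.8] ang [-0.002  0.003 -0.104]
gate 1.4 xyz [ -1.9 -22.7  -0.8] ang [-0.002  0.003 -0.204]
gate 1.5 xyz [ -4.7 -33.7  -0.8] ang [-0.002  0.003 -0.304]
```

Call:
move_arm:
  series:
    - {"grip":0.25,"xyz":[0,-8,0],"angular":[0,0,-0.07]}
    - {"grip":0.25,"xyz":[-0.7,-16,0],"angular":[0,0,-0.14]}
    - {"grip":0.25,"xyz":[-2.3,-24.7,0],"angular":[0,0,-0.22]}
    - {"grip":0.25,"xyz":[-4.7,-33.7,0],"angular":[0,0,-0.304]}
    - {"grip":0.25,"xyz":[-4.7,-33.7,0],"angular":[0,0,-0.304]}
    - {"grip":0.1,"xyz":[-4.7,-33.7,0],"angular":[0,0,-0.304]}
    - {"grip":0.1,"xyz":[-4.7,-33.7,0],"angular":[0,0,-0.304]}
    - {"grip":0.1,"xyz":[-4.7,-33.7,0],"angular":[0,0,-0.304]}
    - {"grip":0.1,"xyz":[-4.7,-33.7,0],"angular":[0,0,-0.304]}

```text
time_s: 12.95
tcp_pos: [0.5416, -0.0718, 0.1178]
ee_rot: [[-0.381, -0.925, 0.001], [-0.925, 0.381, 0.001], [-0.002, -0.001, -1.0]]
wrist_force: [-1.1, 0.5, 0.3]
gripper_width: 0.164
gripper_force: 30.0
```

```bash
python3 -c "
from h import *
st();p=np.load('p.npy');h=ew(-14,-58,0);d=r.sense()['tcp_pos']-h
print('theta',np.arctan2(d[1],d[0])%(2*np.pi)-p[2]-np.radians(122.9),'R',np.hypot(*d[:2]))"
```

```text
t 12.95 tcp [ 0.5416 -0.0718  0.1178] yaw 157.6 w 0.164 gf 30.0 F [-1.1  0.5  0.3] j6 -32.0
theta 1.4891558205368352 R 0.11424976052626627
```

Call:
move_arm:
  series:
    - {"grip":0.25,"xyz":[0,0,0],"angular":[0,0,0]}
    - {"grip":0.42,"xyz":[0,0,0],"angular":[0,0,0]}
    - {"grip":0.42,"xyz":[0,0,0],"angular":[0,0,0]}
    - {"grip":0.42,"xyz":[0,0,-20],"angular":[0,0,0]}
    - {"grip":0.42,"xyz":[0,0,-60],"angular":[0,0,0]}
    - {"grip":0.42,"xyz":[0,0,-100],"angular":[0,0,0]}
    - {"grip":0.42,"xyz":[0,0,-100],"angular":[0,0,0]}

```text
time_s: 13.65
tcp_pos: [0.5455, -0.0723, 0.2243]
ee_rot: [[-0.379, -0.925, 0.015], [-0.925, 0.379, 0.001], [-0.007, -0.014, -1.0]]
wrist_force: [-0.1, 0.4, 0.6]
gripper_width: 0.418
gripper_force: 0.0
```

```bash
python3 -c "
from h import *
st();p=np.load('p.npy');c=cam('top')
w=ray(c,cropuv((460,443),5,[150,125]),.155);q=w[:2]-p[:2];cc,ss=np.cos(p[2]),np.sin(p[2])
print('tab ext at shut',cc*q[0]+ss*q[1],-ss*q[0]+cc*q[1])
th=1.489
R=np.array([[np.cos(th),-np.sin(th)],[np.sin(th),np.cos(th)]])
for dx in(0,-8):
  e=np.array([-14,-58])+R@np.array([dx,58]);print(e,ew(*e,140));goal(ew(*e,200),38.7+np.degrees(th),'tab')
"
```

```text
t 13.65 tcp [ 0.5455 -0.0723  0.2243] yaw 157.7 w 0.418 gf 0.0 F [-0.1  0.4  0.6] j6 -32.0
tab ext at shut -0.019726070130258413 -0.0026340595590584534
[-71.80607962 -53.26110155] [0.538337   0.00086865 0.14      ]
tab xyz [-65.3  32.7  15.2] ang [-0.006  0.008  0.587]
[-72.45972079 -61.23435391] [ 0.54281067 -0.00576356  0.14      ]
tab xyz [-60.9  26.1  15.3] ang [-0.006  0.008  0.587]
```

Call:
move_arm:
  series:
    - {"grip":0.55,"xyz":[-16,8,0],"angular":[-0.006,0.008,0.147]}
    - {"grip":0.55,"xyz":[-32,16,0],"angular":[-0.006,0.008,0.294]}
    - {"grip":0.55,"xyz":[-48,23,0],"angular":[-0.006,0.008,0.44]}
    - {"grip":0.55,"xyz":[-64,31,8],"angular":[-0.006,0.008,0.587]}
    - {"grip":0.55,"xyz":[-64,31,15],"angular":[-0.006,0.008,0.587]}
    - {"grip":0.55,"xyz":[-64,31,15],"angular":[-0.006,0.008,0.587]}
    - {"grip":0.55,"xyz":[-64,31,15],"angular":[-0.006,0.008,0.587]}

```text
time_s: 14.4
tcp_pos: [0.5374, -0.0017, 0.2023]
ee_rot: [[-0.828, -0.56, -0.009], [-0.56, 0.828, -0.002], [0.009, 0.004, -1.0]]
wrist_force: [0.4, -0.1, -0.2]
gripper_width: 0.55
gripper_force: 0.0
```

```bash
cat >> h.py <<'E'
def tab(z,dx=-2,th=1.489,dy=58):
    c,s=np.cos(th),np.sin(th)
    goal(ew(-14+c*dx-s*dy,-58+s*dx+c*dy,z),38.7+np.degrees(th),'tab')
E
python3 -c "
from h import *
st();tab(138)"
```

```text
t 14.4 tcp [ 0.5374 -0.0017  0.2023] yaw 124.1 w 0.55 gf 0.0 F [ 0.4 -0.1 -0.2] j6 -73.0
tab xyz [-2.7 -0.6 58.3] ang [ 0.004 -0.009  0.001]
```

Call:
move_arm:
  series:
    - {"grip":0.55,"xyz":[-2.2,-0.6,20],"angular":[0.004,-0.009,0]}
    - {"grip":0.55,"xyz":[-2.2,-0.6,40],"angular":[0.004,-0.009,0]}
    - {"grip":0.55,"xyz":[-2.2,-0.6,55],"angular":[0.004,-0.009,0]}
    - {"grip":0.55,"xyz":[-2.2,-0.6,55],"angular":[0.004,-0.009,0]}
    - {"grip":0.4,"xyz":[-2.2,-0.6,55],"angular":[0.004,-0.009,0]}
    - {"grip":0.3,"xyz":[-2.2,-0.6,55],"angular":[0.004,-0.009,0]}
    - {"grip":0.22,"xyz":[-2.2,-0.6,55],"angular":[0.004,-0.009,0]}

```text
time_s: 15.1
tcp_pos: [0.5399, -0.0005, 0.1489]
ee_rot: [[-0.829, -0.56, 0.004], [-0.56, 0.829, 0.001], [-0.004, -0.001, -1.0]]
wrist_force: [-0.7, -0.1, 0.4]
gripper_width: 0.356
gripper_force: 0.0
```

Call:
move_arm:
  series:
    - {"grip":0.17,"xyz":[0,0,0],"angular":[0,0,0]}
    - {"grip":0.12,"xyz":[0,0,0],"angular":[0,0,0]}
    - {"grip":0.05,"xyz":[0,0,0],"angular":[0,0,0]}
    - {"grip":0.05,"xyz":[0,0,0],"angular":[0,0,0]}
    - {"grip":0.05,"xyz":[0,0,0],"angular":[0,0,0]}

```text
time_s: 15.6
tcp_pos: [0.5393, 0.0, 0.1481]
ee_rot: [[-0.828, -0.56, 0.002], [-0.56, 0.828, 0.001], [-0.002, -0.0, -1.0]]
wrist_force: [-0.9, 4.4, 1.6]
gripper_width: 0.114
gripper_force: 29.8
```

```bash
python3 -c "
from h import *
st();tab(138)"
```

```text
t 15.6 tcp [0.5393 0.     0.1481] yaw 124.1 w 0.114 gf 29.8 F [-0.9  4.4  1.6] j6 -73.0
tab xyz [ 0.4 -0.7  4.1] ang [-0.     0.002  0.001]
```

Call:
move_arm:
  series:
    - {"grip":0.05,"xyz":[0,0,-10],"angular":[0,0,0]}
    - {"grip":0.05,"xyz":[0,0,-20],"angular":[0,0,0]}
    - {"grip":0.05,"xyz":[0,0,-32],"angular":[0,0,0]}
    - {"grip":0.05,"xyz":[0,0,-44],"angular":[0,0,0]}
    - {"grip":0.05,"xyz":[0,0,-56],"angular":[0,0,0]}
    - {"grip":0.05,"xyz":[0,0,-68],"angular":[0,0,0]}
    - {"grip":0.05,"xyz":[0,0,-80],"angular":[0,0,0]}
    - {"grip":0.05,"xyz":[0,0,-92],"angular":[0,0,0]}
    - {"grip":0.05,"xyz":[0,0,-92],"angular":[0,0,0]}
    - {"grip":0.05,"xyz":[0,0,-92],"angular":[0,0,0]}

```text
time_s: 16.6
tcp_pos: [0.5392, -0.0005, 0.2401]
ee_rot: [[-0.829, -0.559, 0.002], [-0.559, 0.829, 0.001], [-0.003, -0.001, -1.0]]
wrist_force: [0.6, -0.2, -1.8]
gripper_width: 0.112
gripper_force: 29.9
```

```bash
python3 -c "
from h import *
st();c=cam('top')
I=c['img']
# bowl seen by top: mask again
h=cv2.cvtColor(I,cv2.COLOR_RGB2HSV);m=((h[...,0]>8)&(h[...,0]<28)&(h[...,1]>150)&(h[...,2]>50)).astype(np.uint8);m[:190]=0;m[275:]=0;m[:,:315]=0;m[:,395:]=0
print(cv2.boundingRect(m), m.sum())
goal([.459,-.317,.235],124.1)
"
```

```text
t 16.6 tcp [ 5.392e-01 -5.000e-04  2.401e-01] yaw 124.0 w 0.112 gf 29.9 F [ 0.6 -0.2 -1.8] j6 -73.0
(331, 216, 46, 46) 1653
 xyz [ 243.2 -217.6   -1.7] ang [-0.     0.001 -0.002]
```

Call:
move_arm:
  series:
    - {"grip":0.05,"xyz":[15,-13,-8],"angular":[0,0,0]}
    - {"grip":0.05,"xyz":[40,-36,-10],"angular":[0,0,0]}
    - {"grip":0.05,"xyz":[70,-63,-10],"angular":[0,0,0]}
    - {"grip":0.05,"xyz":[101,-91,-10],"angular":[0,0,0]}
    - {"grip":0.05,"xyz":[132,-118,-10],"angular":[0,0,0]}
    - {"grip":0.05,"xyz":[163,-146,-10],"angular":[0,0,0]}
    - {"grip":0.05,"xyz":[194,-173,-5],"angular":[0,0,0]}
    - {"grip":0.05,"xyz":[222,-199,-2],"angular":[0,0,0]}
    - {"grip":0.05,"xyz":[237,-212,0],"angular":[0,0,0]}
    - {"grip":0.05,"xyz":[243,-217.6,0],"angular":[0,0,0]}

```text
time_s: 17.65
tcp_pos: [0.4582, -0.3184, 0.238]
ee_rot: [[-0.83, -0.557, -0.001], [-0.557, 0.83, 0.002], [-0.0, 0.002, -1.0]]
wrist_force: [-1.1, 0.2, -2.4]
gripper_width: 0.115
gripper_force: 29.9
```

```bash
python3 -c "
from h import *
st();goal([.459,-.317,.110],124)"
```

```text
t 17.65 tcp [ 0.4582 -0.3184  0.238 ] yaw 123.9 w 0.115 gf 29.9 F [-1.1  0.2 -2.4] j6 -38.0
 xyz [ -1.4   0.5 122. ] ang [ 0.002  0.    -0.002]
```

Call:
move_arm:
  series:
    - {"grip":0.05,"xyz":[-1.4,0.5,20],"angular":[0,0,0]}
    - {"grip":0.05,"xyz":[-1.4,0.5,45],"angular":[0,0,0]}
    - {"grip":0.05,"xyz":[-1.4,0.5,70],"angular":[0,0,0]}
    - {"grip":0.05,"xyz":[-1.4,0.5,92],"angular":[0,0,0]}
    - {"grip":0.05,"xyz":[-1.4,0.5,108],"angular":[0,0,0]}
    - {"grip":0.05,"xyz":[-1.4,0.5,118],"angular":[0,0,0]}
    - {"grip":0.05,"xyz":[-1.4,0.5,122],"angular":[0,0,0]}
    - {"grip":0.05,"xyz":[-1.4,0.5,122],"angular":[0,0,0]}

```text
time_s: 18.45
tcp_pos: [0.4608, -0.3153, 0.1174]
ee_rot: [[-0.829, -0.56, 0.001], [-0.56, 0.829, 0.001], [-0.002, -0.0, -1.0]]
wrist_force: [0.4, 0.1, -1.0]
gripper_width: 0.112
gripper_force: 29.9
```

Call:
move_arm:
  series:
    - {"grip":0.05,"xyz":[0,0,2],"angular":[0,0,0]}
    - {"grip":0.05,"xyz":[0,0,4],"angular":[0,0,0]}
    - {"grip":0.05,"xyz":[0,0,6],"angular":[0,0,0]}
    - {"grip":0.05,"xyz":[0,0,6],"angular":[0,0,0]}

```text
time_s: 18.85
tcp_pos: [0.4606, -0.3155, 0.1116]
ee_rot: [[-0.829, -0.559, 0.002], [-0.559, 0.829, 0.001], [-0.002, -0.001, -1.0]]
wrist_force: [0.4, -1.0, 0.0]
gripper_width: 0.113
gripper_force: 29.9
```

Bottom is at about 14.6 mm with no clear contact yet, so I'll continue in small steps.

Call:
move_arm:
  series:
    - {"grip":0.05,"xyz":[0,0,1.5],"angular":[0,0,0]}
    - {"grip":0.05,"xyz":[0,0,3],"angular":[0,0,0]}
    - {"grip":0.05,"xyz":[0,0,4],"angular":[0,0,0]}
    - {"grip":0.05,"xyz":[0,0,4],"angular":[0,0,0]}

```text
time_s: 19.25
tcp_pos: [0.4605, -0.3155, 0.1074]
ee_rot: [[-0.829, -0.559, 0.002], [-0.559, 0.829, 0.001], [-0.002, -0.0, -1.0]]
wrist_force: [-0.5, 0.1, -0.1]
gripper_width: 0.109
gripper_force: 29.9
```

Call:
move_arm:
  series:
    - {"grip":0.05,"xyz":[0,0,1],"angular":[0,0,0]}
    - {"grip":0.05,"xyz":[0,0,2],"angular":[0,0,0]}
    - {"grip":0.05,"xyz":[0,0,2],"angular":[0,0,0]}

```text
time_s: 19.55
tcp_pos: [0.4609, -0.3157, 0.1071]
ee_rot: [[-0.828, -0.56, 0.002], [-0.56, 0.828, -0.0], [-0.002, -0.002, -1.0]]
wrist_force: [-1.1, 1.3, 7.3]
gripper_width: 0.114
gripper_force: 29.9
```

Call:
move_arm:
  series:
    - {"grip":0.05,"xyz":[0,0,-1.2],"angular":[0,0,0]}
    - {"grip":0.05,"xyz":[0,0,-1.2],"angular":[0,0,0]}
    - {"grip":0.14,"xyz":[0,0,-1.2],"angular":[0,0,0]}
    - {"grip":0.18,"xyz":[0,0,-1.2],"angular":[0,0,0]}
    - {"grip":0.25,"xyz":[0,0,-1.2],"angular":[0,0,0]}
    - {"grip":0.4,"xyz":[0,0,-1.2],"angular":[0,0,0]}
    - {"grip":0.55,"xyz":[0,0,-1.2],"angular":[0,0,0]}
    - {"grip":0.7,"xyz":[0,0,-1.2],"angular":[0,0,0]}
    - {"grip":0.7,"xyz":[0,0,-1.2],"angular":[0,0,0]}

```text
time_s: 20.45
tcp_pos: [0.4606, -0.3155, 0.1067]
ee_rot: [[-0.829, -0.559, 0.002], [-0.559, 0.829, 0.001], [-0.002, -0.001, -1.0]]
wrist_force: [-0.0, 0.3, -0.4]
gripper_width: 0.525
gripper_force: 0.0
```

Call:
move_arm:
  series:
    - {"grip":0.7,"xyz":[0,0,-20],"angular":[0,0,0]}
    - {"grip":0.7,"xyz":[0,0,-50],"angular":[0,0,0]}
    - {"grip":0.7,"xyz":[0,0,-90],"angular":[0,0,0]}
    - {"grip":0.7,"xyz":[0,0,-130],"angular":[0,0,0]}
    - {"grip":0.7,"xyz":[60,-50,-140],"angular":[0,0,0]}
    - {"grip":0.7,"xyz":[90,-80,-140],"angular":[0,0,0]}
    - {"grip":0.7,"xyz":[120,-110,-140],"angular":[0,0,0]}
    - {"grip":0.7,"xyz":[120,-110,-140],"angular":[0,0,0]}
    - {"grip":0.7,"xyz":[120,-110,-140],"angular":[0,0,0]}
    - {"grip":0.7,"xyz":[120,-110,-140],"angular":[0,0,0]}

```text
time_s: 21.45
tcp_pos: [0.4223, -0.4734, 0.2461]
ee_rot: [[-0.829, -0.559, 0.001], [-0.559, 0.829, 0.002], [-0.002, 0.001, -1.0]]
wrist_force: [0.2, 0.1, 0.4]
gripper_width: 0.698
gripper_force: 0.0
```

```bash
python3 -c "
from h import *
st()
f0={'s':cv2.imread('pics/side0.png')[:,:,::-1],'t':cv2.imread('pics/top0.png')[:,:,::-1]}
for k,n in(('s','side'),('t','top')):
    c=cam(n);I=c['img'];cv2.imwrite(f'pics/end_{n}.png',I[:,:,::-1])
    h=cv2.cvtColor(I,cv2.COLOR_RGB2HSV);b=((h[...,0]>8)&(h[...,0]<28)&(h[...,1]>150)&(h[...,2]>50)).astype(np.uint8)
    m=b.copy();m[:170]=0;m[275:]=0;m[:,:315]=0;m[:,395:]=0
    print(n,'bowl',cv2.boundingRect(m),m.sum())
    u=proj(c,[ew(100,70,142),ew(100,70,125)]);print('pin pred',u.round(1));x,y=u.mean(0).astype(int)
    w=((h[...,0]<20)&(h[...,1]>180)&(h[...,2]>60)).astype(np.uint8)[y-12:y+13,x-12:x+13];print('orange',np.argwhere(w).mean(0)+[y-12,x-12] if w.any() else None,w.sum())
    # grey (unsaturated) pixels within bowl box = die
    x,y,W,H=cv2.boundingRect(m);g=(h[y-25:y+H,x:x+W,1]<60)&(np.abs(I[y-25:y+H,x:x+W].astype(int)-f0[k][y-25:y+H,x:x+W]).max(2)>40)
    q=np.argwhere(g);print('die px',len(q),q.min(0)+[y-25,x],q.max(0)+[y-25,x]) if len(q) else print('none')
    print('die upright pred',proj(c,[[.4609,-.3157,.010],[.4609,-.3157,.042],[.4609,-.3157,.114]]).round(0).tolist())
    a=np.radians(122.9)+1.489;print('handle pred',proj(c,[ew(-14+114*np.cos(a),-58+114*np.sin(a),110)]).round(1))
    P=proj(c,[ew(-14+114*np.cos(a),-58+114*np.sin(a),110)])[0].astype(int);print(cv2.cvtColor(I,cv2.COLOR_RGB2GRAY)[P[1]-5:P[1]+6:2,P[0]-6:P[0]+7:2])
"
```

```text
t 21.45 tcp [ 0.4223 -0.4734  0.2461] yaw 124.0 w 0.698 gf 0.0 F [0.2 0.1 0.4] j6 -22.0
side bowl (319, 184, 58, 85) 1426
pin pred [[195.6 248.3]
 [196.4 252.3]]
orange [253.1369863  196.69863014] 73
die px 1516 [159 342] [268 376]
die upright pred [[351.0, 212.0], [352.0, 205.0], [355.0, 189.0]]
handle pred [[283.3 215. ]]
[[168 159  91  21 160 177 177]
 [177 178  33  20 121 177 177]
 [177 177  33  13 149 177 177]
 [178 177  12  14 145 163 177]
 [177 177  13  12 153 178 153]
 [178 177  15  12 154 177 178]]
top bowl (331, 216, 37, 43) 855
pin pred [[203.5 200.8]
 [204.4 201.6]]
orange [203. 206.] 1
die px 444 [204 347] [258 367]
die upright pred [[351.0, 239.0], [352.0, 238.0], [356.0, 237.0]]
handle pred [[284.3 215.4]]
[[135 140 138 132 135 138 139]
 [139 137 127  75  90 134 139]
 [136 139 111  35  60 131 124]
 [132 125 109  64  84 110  93]
 [115 116 112 111 112 101 112]
 [118 102 101 101 101 117 138]]
```

```bash
python3 -c "
from station import r
print(r.finish_job())"
```

```text
the job is handed in; nothing more can be done
None
```

I handed the job in at about 21.5 s, but `finish_job()` returned no verdict. The last images put the pin in its notch and the gate open at about 1.49 rad; I had no pictures left to view the die after setting it on the bowl floor and letting go.

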